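# Tighten a trolley wheel's spoke nuts a quarter turn past the bite

### The job

Take the orange-handled spoke key and tighten the three brass spoke nuts of the trolley wheel: begin at the red spoke and go clockwise round the rim, turning each nut clockwise until you feel it bite and then exactly one quarter turn more, so that its washer has gone round a quarter turn. Seat the key gently and do not force it or touch the wheel with the gripper; do not overtighten a nut or disturb the other things on the table. When all three are done, stand the key back upright in its blue stand and let go.

Things in the scene. Friction and masses are not known exactly. Their poses are not given: they have to be found in the camera images.
- wheel: Trolley wheel lying flat, held still by its hub: 260 mm across, black tyre 44 mm high, rim edge 46.5 mm, hub 48 mm across and 56 mm high. Six spokes; every second one is held near the rim by a brass nut on a washer, the others by rivets. The first nut's spoke is red, all others grey. Origin: the wheel's centre at table height; x points along the red spoke, z up.
- spoke_key: Spoke key, 80 mm high, about 120 g, upright in its stand. From below: a chrome socket 27 mm square, 26 mm high, with a hole 18.5 mm square and 13 mm deep, open downwards; a 12 mm shank; an orange handle 56 mm long (x), 14 mm wide (y; pinch it so), 46 to 80 mm above the bottom. Origin: centre of its bottom face, z up. The hole's sides are parallel to x and y.
- key_handle (a point): middle of the spoke key's handle, on the key's axis, 63 mm above its bottom; axes as the key's
- stand_well (a point): centre of the floor of the well in the blue stand (a fixed block 66 x 66 x 30 mm). The well is square, 30.5 mm wide, 18 mm deep (its floor 12 mm above the table), its sides parallel to this point's x and y, its mouth bevelled 2 mm.
- nut1_top (a point): Top centre of the first nut, on the red spoke; brass, 70 mm from the wheel's centre, 17 mm square, from 42 to 56 mm above the table, its top 4 mm bevelled to 12 mm square to lead the key on. x and y are square to its flats and turn with it, z up. With the key fully on, the floor of the key's hole rests on this point and the key's bottom is 43 mm above the table.
- washer1 (a joint): Clockwise turn (rad) of the 38 mm washer under nut 1: 0 at the start, its white line pointing outwards. The nut starts slack: clockwise it spins almost freely (0.012 N m) for an unknown 0.05 to 0.75 rad, then bites (a jump to 0.25 N m, felt when turning slowly) and the washer turns with it. So it reads the turn past the bite; a quarter turn is 1.57. No spring-back.
- nut2_top (a point): Top centre of the second nut, the next one clockwise seen from above; brass, 70 mm from the wheel's centre, 17 mm square, from 42 to 56 mm above the table, its top 4 mm bevelled to 12 mm square to lead the key on. x and y are square to its flats and turn with it, z up. With the key fully on, the floor of the key's hole rests on this point and the key's bottom is 43 mm above the table.
- washer2 (a joint): Clockwise turn (rad) of the 38 mm washer under nut 2: 0 at the start, its white line pointing outwards. The nut starts slack: clockwise it spins almost freely (0.012 N m) for an unknown 0.05 to 0.75 rad, then bites (a jump to 0.25 N m, felt when turning slowly) and the washer turns with it. So it reads the turn past the bite; a quarter turn is 1.57. No spring-back.
- nut3_top (a point): Top centre of the third nut, the last one clockwise; brass, 70 mm from the wheel's centre, 17 mm square, from 42 to 56 mm above the table, its top 4 mm bevelled to 12 mm square to lead the key on. x and y are square to its flats and turn with it, z up. With the key fully on, the floor of the key's hole rests on this point and the key's bottom is 43 mm above the table.
- washer3 (a joint): Clockwise turn (rad) of the 38 mm washer under nut 3: 0 at the start, its white line pointing outwards. The nut starts slack: clockwise it spins almost freely (0.012 N m) for an unknown 0.05 to 0.75 rad, then bites (a jump to 0.25 N m, felt when turning slowly) and the washer turns with it. So it reads the turn past the bite; a quarter turn is 1.57. No spring-back.
- tray: open white plastic tray, 130 x 100 mm, walls 25 mm, with its hinged lid standing open, 120 mm high over all; origin: centre of its underside. Not part of the job.
- padlock: red steel padlock, 70 x 40 x 20 mm with chrome shackle, lying in the tray beside its key; origin: under the centre of its case. Not part of the job.
- comb: dark wooden comb, 160 x 43 x 6 mm, lying flat; origin: about its middle, underneath. Not part of the job.
- jewel_box: pink hard-shell jewellery box, 110 x 150 x 69 mm; origin: centre of its underside. Not part of the job.
- nail_clipper: chrome nail clipper, 55 x 12 x 13 mm; origin: centre of its underside. Not part of the job.
- perfume: amber glass perfume bottle, 40 x 60 mm, 110 mm high with black cap; origin: centre of its underside. Not part of the job.
- screwdriver: screwdriver lying flat, the wrong tool for this job; origin: about its middle, underneath. Not part of the job.
Things that resemble listed ones, but are neither listed nor needed, are in the scene too. Of the things shaped like the part that bears stand_well, the blue one is meant.

How it is judged:
On the way, in this order (a step that is already met when the one before it is completed fails the run):
1. the first nut (red spoke) is turned a quarter turn past its bite, the other two washers still where they were (value of joint washer1 between 1.37 and 1.77 rad and value of joint each of washer2, washer3 below 0.12 rad), for 0.2 s.
2. then the second nut, the next one clockwise, likewise, the third washer still where it was (value of joint washer1 between 1.37 and 1.77 rad and value of joint washer2 between 1.37 and 1.77 rad and value of joint washer3 below 0.12 rad), for 0.2 s.
3. then the third nut likewise (value of joint washer1 between 1.37 and 1.77 rad and value of joint washer2 between 1.37 and 1.77 rad and value of joint washer3 between 1.37 and 1.77 rad), for 0.2 s.
At the end, for the whole second after the job is handed in: All three washers stand 1.37 to 1.77 rad (a quarter turn, give or take 11 degrees) clockwise of their start, and the spoke key stands at rest and released in the well of its stand: within 6 mm of its centre, its bottom less than 4 mm above the well's floor, less than 0.12 rad off upright (all of step 3 and horizontal distance between spoke_key and stand_well below 0.006 m and z of spoke_key in the frame of stand_well below 0.004 m and angle between spoke_key's own z axis and vertical below 0.12 rad and linear speed of spoke_key below 0.02 m/s); the robot touches nothing.
It fails at once if the key is forced: more than 45 N between the key and the wheel or its nuts, all contacts added up (turning a bitten nut alone takes some 35 N) (contact force between spoke_key and wheel above 45 N).
It fails at once if the gripper or arm touches the wheel or its nuts (more than 2 N) (contact force between any of the fingers, the arm and wheel above 2 N).
It fails at once if a nut is overtightened: its washer turned more than 1.9 rad past the bite (value of joint any of washer1, washer2, washer3 above 1.9 rad).
It fails at once if one of the other things is moved more than 20 mm (distance of any of tray, padlock, comb, jewel_box, nail_clipper, perfume, screwdriver from where it was at the start of the episode above 0.02 m).
It fails at once if the perfume bottle is tipped (angle between perfume's own z axis and vertical above 0.3 rad).
It also fails if it takes over 72 s, if anything falls off the work surface, if the arm or the gripper's body presses on something with over 40 N, if the wrist force passes 120 N, or if a joint passes its speed limit or range.

### The arm

A 6-joint arm with a two-finger parallel gripper is mounted at the origin on the work surface. World frame = base frame: x ahead of the robot, y to its left, z up, the work surface at z = 0. Lengths are in m, angles in rad, forces in N, time in s.
With the tool pointing down it reaches from about 0.375 to 0.925 m from the base axis. Payload 5.7 kg.
Tool frame: the origin (TCP) lies midway between the tips of the shut fingers; the grasp point (between the pads) lies 19 mm behind it; z points along the fingers, x is the direction in which the jaws open and shut, and the axes are right-handed (so a half turn about z gives the same grasp; the last joint's range is limited). The gripper opens to 88 mm and grips with 3 to 60 N. Pads are 20 mm wide; open, the fingers measure 115 mm over their backs; the gripper's body (75 mm by 178 mm) begins 61 mm behind the grasp point.
Start: joints at [1.02, 0.359, 1.51, -0, 1.272, -0.115], TCP at [0.253, 0.544, 0.223] pointing down, gripper open.
Joint ranges: [-2.97, 2.97], [-1.01, 2.36], [0.21, 2.38], [-0.96, 4.11], [0.2, 2.71], [-2.98, 2.98]. Speed limits (rad/s): [2.39, 2.39, 3.14, 3.14, 3.14, 3.14].

### API

Orientations are given as a unit quaternion [x, y, z, w].
In Python, from bench import move_ptp, servo_line, goto_joints, move_gripper, sleep, inverse_kinematics, capture, PlanningError, close_job, spot_in, silhouettes, current_clock, current_joint_pos, current_qvel, current_joint_torque, current_position, current_orientation, current_force, current_torque, current_finger_gap gives the robot as it stands. Calls block until the motion is done:
- move_ptp(position, orientation): joint-space move of the TCP to a pose.
- servo_line(position, orientation=None, rate=0.15, contact_N=None): straight line of the TCP; orientation=None keeps the orientation; rate is the mean speed in m/s. With contact_N (N) it stops when the force on the tool has changed by that much, and returns True; else False.
- goto_joints(angles): joint-space move.
- move_gripper(opening): finger opening in m; the grip force is fixed at half the most; returns when the fingers have stopped.
- sleep(seconds).
- inverse_kinematics(position, orientation): joint angles nearest the present ones, or None.
- capture(name): name is "side" or "top"; returns a dict with "image" (384x512x3 uint8, blue, green, red), "range_z" (384x512 float32, m along the optical axis (not along the pixel's ray), 0 where there is no reading), "intrinsics" (3x3 intrinsics, pixels), "R" (3x3) and "t" (3): a world point X has camera coordinates R X + t. Camera axes: x right, y down, z forward; pixel columns grow to the right and rows downward; lengths in m; the calibration is good to about 2 mm. A picture is of the moment at which its call begins.
A pose or a line that the arm cannot do raises PlanningError and nothing moves.
- close_job(): hands the job in, once; it reports no verdict.
Trained networks look in the newest picture that a camera, given by its name, has taken for a name from the list of things; names that differ only in an ending like _2 or _b are one class to them, and where a whole thing is asked for, a point or a joint stands for the part that bears it (a point fixed in the world has none). Each returns a list of dicts, best first, with "conf" (0 to 1); they miss things now and then, are a little off and sometimes report something else, mostly with a low value. They report only what shows in the picture. A call takes as long as a camera call. They do not tell look-alikes from the thing itself.
- spot_in(camera, query): "xy" ([column, row] in pixels, amid what is visible of it).
- silhouettes(camera, query): "region" (384x512 bool, what is visible of it) and "xy" ([column, row] in pixels, amid what is visible of it).
Readings, each from a call of its own:
- current_clock(): time.
- current_joint_pos(): joint angles.
- current_qvel(): joint speeds.
- current_joint_torque(): joint torques, N m.
- current_position(): TCP position.
- current_orientation(): TCP orientation.
- current_force(): force on the tool from outside, world axes, zero at the start.
- current_torque(): the same for the moment, N m.
- current_finger_gap(): finger opening in m.
Only numpy, scipy, OpenCV 4.12 (cv2) and the standard library are available. Lean on these libraries where they do the work, as an engineer would, in place of code of your own. Each camera call takes 0.05 s, during which the arm holds its last target. There are 200 camera calls.

## Working session

There is one attempt and no reset: what is moved stays moved. The work goes in short steps, each a Python script; the robot and the scene stay as the last script left them, time stands still between calls to the robot, and variables do not carry over. Pictures are saved under pics/ and viewed, about 8 in all and at most 12, crops included, and the job is handed in when it is done.

```bash
mkdir -p pics; ls; cat > h.py <<'E'
import numpy as np, cv2
from bench import *
def shot(n):
    c=capture(n); c['P']=cloud(c); return c
def cloud(c):
    z=c['range_z'].astype(float); v,u=np.mgrid[:z.shape[0],:z.shape[1]]
    K=c['intrinsics']; X=np.stack([(u-K[0,2])/K[0,0]*z,(v-K[1,2])/K[1,1]*z,z],-1)
    P=(X-c['t'])@c['R']; P[z==0]=np.nan; return P
def proj(c,X):
    x=(np.atleast_2d(X)@c['R'].T+c['t'])@c['intrinsics'].T; return x[:,:2]/x[:,2:]
def atz(c,uv,h):
    K=c['intrinsics']; d=c['R'].T@np.linalg.solve(K,[uv[0],uv[1],1.]); o=-c['R'].T@c['t']
    return o+d*(h-o[2])/d[2]
E
python3 - <<'E'
from h import *
a=shot('top'); b=shot('side')
np.set_printoptions(precision=3,suppress=True)
for n,c in(('top',a),('side',b)):
    print(n,c['intrinsics'][0],'cam',-c['R'].T@c['t'])
    for q in ['wheel','spoke_key','nut1_top','tray','perfume','jewel_box','comb','screwdriver','nail_clipper','key_handle']:
        try:
            for d in spot_in(n,q)[:3]:
                u,v=map(int,d['xy']); print(q,round(d['conf'],2),u,v,c['P'][v,u])
        except Exception as e: print(q,e)
cv2.imwrite('pics/a.png',cv2.resize(a['image'],(800,600))); cv2.imwrite('pics/b.png',cv2.resize(b['image'],(800,600)))
print(current_clock(),current_orientation(),current_force())
E
```

```text
pics
top [397.6     0.    246.113] cam [ 0.393 -0.087  1.147]
wheel 0.59 201 156 [0.594 0.064 0.053]
spoke_key 0.77 318 188 [ 0.494 -0.253  0.091]
nut1_top 0.47 200 180 [0.526 0.067 0.055]
tray 0.86 83 200 [0.478 0.403 0.032]
perfume 0.78 332 117 [ 0.69  -0.3    0.077]
jewel_box 0.9 102 133 [0.661 0.338 0.069]
jewel_box 0.73 179 143 [0.631 0.125 0.056]
comb 0.9 120 264 [0.295 0.305 0.002]
screwdriver 0.64 418 170 [ 0.546 -0.546  0.024]
nail_clipper 0.63 372 245 [ 0.338 -0.411  0.011]
nail_clipper 0.42 200 183 [0.518 0.067 0.054]
key_handle 0.57 317 189 [ 0.492 -0.251  0.085]
side [424.376   0.    256.231] cam [ 1.023 -0.813  1.021]
wheel 0.58 303 193 [0.604 0.041 0.057]
spoke_key 0.72 215 236 [ 0.494 -0.262  0.067]
tray 0.87 323 125 [0.469 0.417 0.038]
perfume 0.74 261 290 [ 0.703 -0.332  0.074]
jewel_box 0.82 365 154 [0.686 0.314 0.072]
jewel_box 0.39 217 233 [ 0.501 -0.26   0.084]
screwdriver 0.9 162 330 [ 0.554 -0.544  0.028]
screwdriver 0.61 301 196 [0.6   0.038 0.044]
key_handle 0.51 216 231 [ 0.499 -0.261  0.093]
1.1 [ 0.843  0.538 -0.     0.   ] [-1.578 -0.7   -0.669]
```

View pics/a.png

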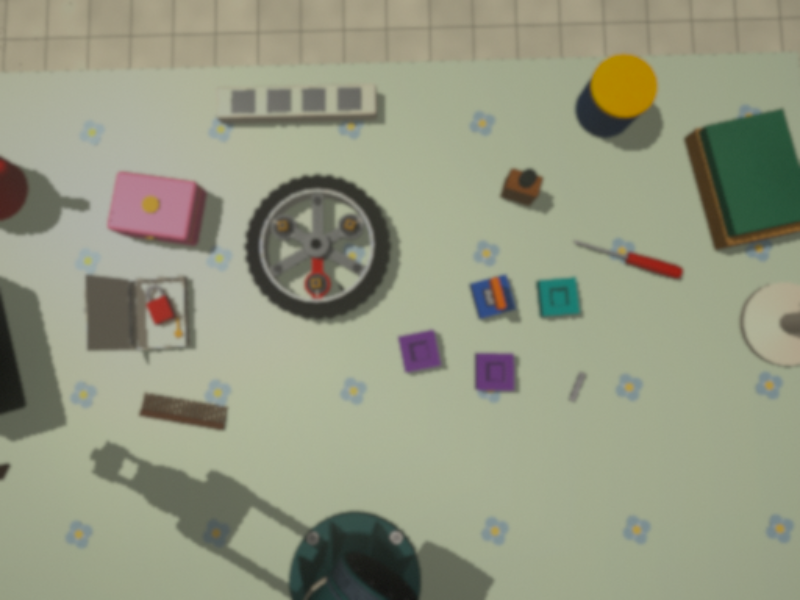

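View pics/b.png

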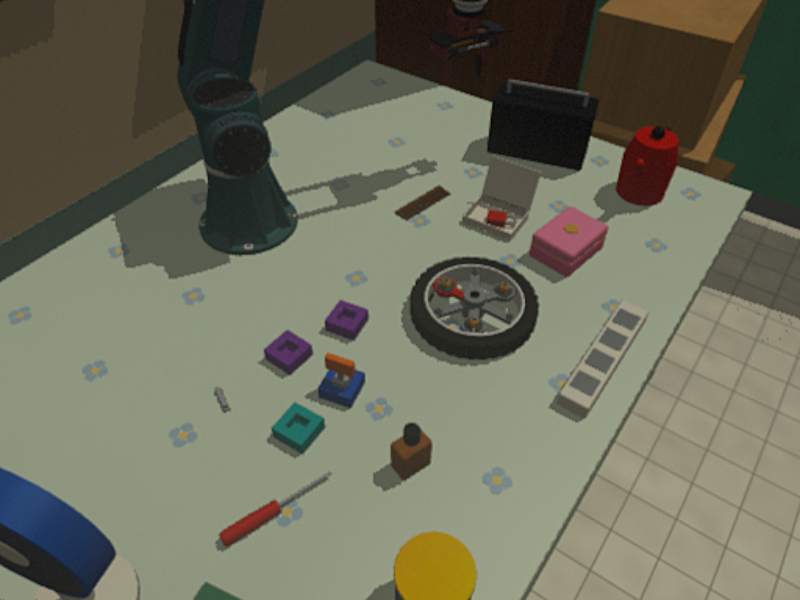

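Top view (800×600 scale): the wheel is at (317,245), with the red spoke pointing down towards the robot. Nut 1 is at (316,283), and clockwise from it are nut 2 at (283,226) and nut 3 at (350,226). Four blocks are stand-shaped: purple (420,352), purple (495,372), teal (559,297) and blue (492,297). The blue one holds the orange key, so it is the one meant. I'll confirm it in enlarged crops.

```bash
python3 - <<'E'
from h import *
np.set_printoptions(precision=4,suppress=True)
a=shot('top'); b=shot('side')
import pickle; pickle.dump((a,b),open('ab.pkl','wb'))
A=a['image'];B=b['image']
r=lambda I,x0,x1,y0,y1,w,h:cv2.resize(I[y0:y1,x0:x1],(w,h),interpolation=cv2.INTER_CUBIC)
im=np.zeros((560,800,3),np.uint8)
im[:,:560]=r(A,167,237,121,191,560,560); im[:240,560:]=r(A,300,330,175,205,240,240); im[240:480,560:]=r(B,200,240,220,260,240,240)
cv2.imwrite('pics/c.png',im)
cv2.imwrite('pics/d.png',r(B,265,345,162,222,800,600))
# wheel: depth of top cam
P=a['P']; m=(np.hypot(P[...,0]-.595,P[...,1]-.06)<.15)&(P[...,2]>.03)
q=P[m]; print('z hist',np.histogram(q[:,2],bins=np.arange(.03,.066,.003)))
rr=(np.abs(q[:,2]-.045)<.006)
(cx,cy),rad=cv2.minEnclosingCircle((q[rr][:,:2]*1000).astype(np.float32)); print('circle',cx,cy,rad)
for n in 'top','side':
    for qn in ['nut1_top','nut2_top','nut3_top','spoke_key']:
        for d in silhouettes(n,qn)[:4]:
            print(n,qn,round(d['conf'],2),d['xy'],d['region'].sum())
E
```

```text
z hist (array([  41,  109,  548, 1361, 1652,  650,   88,   90,  172,   58,    0,
          0]), array([0.03 , 0.033, 0.036, 0.039, 0.042, 0.045, 0.048, 0.051, 0.054,
       0.057, 0.06 , 0.063, 0.066]))
circle 593.3329467773438 59.95891571044922 132.6419219970703
top nut1_top 0.48 [201.4, 179.8] 37
top nut1_top 0.26 [371.3, 246.6] 74
top nut1_top 0.21 [201.8, 158.1] 5098
top nut2_top 0.58 [181.9, 145.0] 42
top nut3_top 0.29 [180.0, 143.9] 40
top spoke_key 0.75 [318.8, 190.8] 174
top spoke_key 0.71 [82.4, 200.9] 2876
side nut3_top 0.54 [303.6, 204.3] 25
side spoke_key 0.77 [218.3, 232.5] 297
```

View pics/c.png

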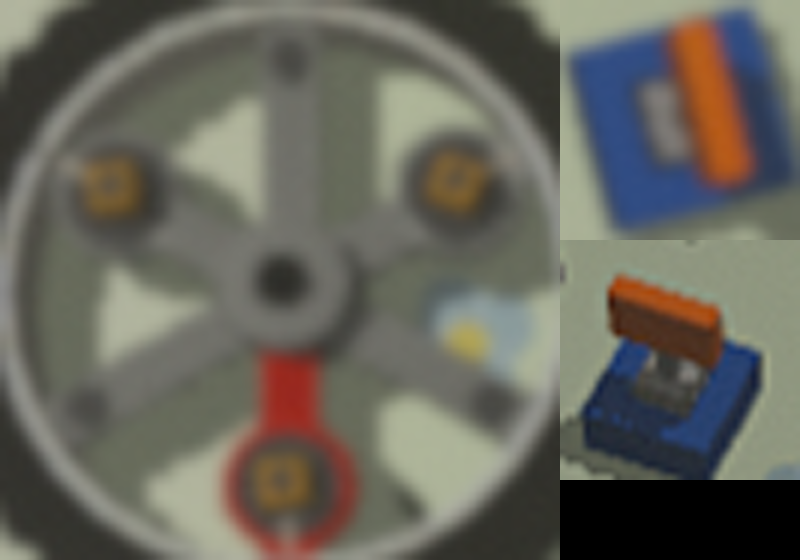

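View pics/d.png

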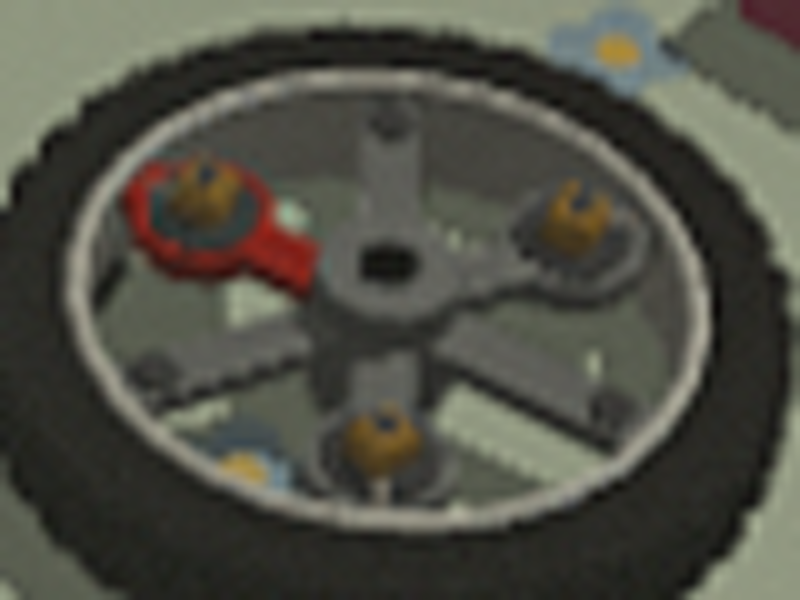

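Four pictures viewed so far. The crops confirm that the blue block holds the orange key, with the handle leaning about 15° off the image vertical at crop (715,100). The nut yaws differ: nuts 1 and 2 are near 0°, and nut 3 is turned about 15–20°. Next I'll fit the nut and key outlines in both cameras.

```bash
cat >> h.py <<'E'
from scipy.optimize import minimize
S=8
def box(w,d,z0,z1): return np.array([[sx*w/2,sy*d/2,z] for sx in(-1,1) for sy in(-1,1) for z in(z0,z1)])
NUT=np.vstack([box(.017,.017,.042,.052),box(.012,.012,.056,.056)])
HND=box(.056,.014,.058,.092)
def colour(c,kind):
    I=cv2.GaussianBlur(c['image'],(0,0),.5).astype(float); b,g,r=I[...,0],I[...,1],I[...,2]; s=r+g+b+1
    if kind=='brass': return ((r-b)/s>.15)&((r-g)/s<.26)&(r>50)
    if kind=='orange': return ((r-b)/s>.28)&((r-g)/s>.1)&((r-g)/s<.5)&(r>60)
def softmask(c,kind,uv,h):
    """upsampled colour mask round pixel uv"""
    u,v=int(round(uv[0])),int(round(uv[1])); I=c['image'][v-h:v+h+1,u-h:u+h+1]
    J=cv2.resize(I,None,fx=S,fy=S,interpolation=cv2.INTER_CUBIC)
    m=colour({'image':J},kind).astype(np.uint8)
    m=cv2.morphologyEx(m,cv2.MORPH_CLOSE,np.ones((15,15)))
    n,l,st,ce=cv2.connectedComponentsWithStats(m); d=[(-st[i,4]) if np.hypot(*(ce[i]-S*(h+.5)))<S*h*.75 else 0 for i in range(1,n)]
    m=(l==1+int(np.argmin(d))).astype(np.uint8)
    return m,(u-h,v-h),J
def fit(c,B,kind,x0,h,yaws):
    m,o,J=softmask(c,kind,proj(c,[[x0[0],x0[1],B[:,2].mean()]])[0],h)
    def pol(p):
        R=np.array([[np.cos(p[2]),-np.sin(p[2])],[np.sin(p[2]),np.cos(p[2])]])
        X=np.c_[B[:,:2]@R.T+p[:2],B[:,2]]
        return cv2.convexHull((((proj(c,X)-o+.5)*S-.5)*16).astype(np.int32))
    def iou(p):
        k=np.zeros_like(m); cv2.fillPoly(k,[pol(p)],1,shift=4); return -(k&m).sum()/(k|m).sum()
    best=[]
    for y in yaws:
        r=minimize(iou,[*x0,y],method='Nelder-Mead',options=dict(initial_simplex=[[*x0,y],[x0[0]+.003,x0[1],y],[x0[0],x0[1]+.003,y],[x0[0],x0[1],y+.25]],xatol=1e-5,fatol=1e-4))
        best.append((r.fun,*r.x))
    best.sort(); cv2.polylines(J,[pol(best[0][1:])],True,(255,255,0),1,shift=4)
    J[cv2.morphologyEx(m,cv2.MORPH_GRADIENT,np.ones((3,3)))>0]=(255,0,255)
    return best,J
E
python3 - <<'E'
from h import *
import pickle; a,b=pickle.load(open('ab.pkl','rb'))
np.set_printoptions(precision=4,suppress=True)
N=[(.525,.064),(.630,.121),(.630,-.001)]
rows=[]
for n,c in(('top',a),('side',b)):
    js=[]
    for i,x in enumerate(N):
        best,J=fit(c,NUT,'brass',x,7,np.arange(-.7,.8,.28)); js.append(cv2.resize(J,(190,190)))
        for q in best[:3]: print(n,'nut',i+1,np.array(q),'yawmod90',round(np.degrees(q[3])%90,1))
    best,J=fit(c,HND,'orange',(.494,-.258),15,[1.2,1.8,1.5]); js.append(cv2.resize(J,(190,190)))
    for q in best[:3]: print(n,'key',np.array(q))
    rows.append(np.hstack(js))
cv2.imwrite('pics/e.png',np.vstack(rows))
E
```

```text
top nut 1 [0.     0.5037 0.055  1.7079] yawmod90 7.9
top nut 1 [0.     0.5064 0.0463 0.6301] yawmod90 36.1
top nut 1 [0.     0.509  0.0444 2.1885] yawmod90 35.4
top nut 2 [ 0.      0.6487  0.1347 -1.4111] yawmod90 9.1
top nut 2 [ 0.      0.6523  0.1257 -1.7679] yawmod90 78.7
top nut 2 [ 0.      0.6528  0.1304 -1.823 ] yawmod90 75.6
top nut 3 [ 0.      0.6402 -0.0166  0.3693] yawmod90 21.2
top nut 3 [ 0.      0.6402 -0.0166  0.6052] yawmod90 34.7
top nut 3 [ 0.      0.641  -0.021   0.8067] yawmod90 46.2
top key [ 1.3247e+15  4.9688e-01 -2.5643e-01  1.3453e+00]
top key [ 1.3252e+15  4.9626e-01 -2.5716e-01  1.3663e+00]
top key [ 1.3275e+15  4.9684e-01 -2.5604e-01  1.3600e+00]
side nut 1 [ 0.      0.526   0.0967 -1.6194] yawmod90 87.2
side nut 1 [ 2.7996e+15  5.4512e-01  5.5632e-02 -3.2459e-01] yawmod90 71.4
side nut 1 [ 2.8043e+15  5.4507e-01  5.7245e-02 -1.7301e-02] yawmod90 89.0
side nut 2 [ 0.      0.6505  0.1236 -0.964 ] yawmod90 34.8
side nut 2 [0.     0.653  0.105  1.0867] yawmod90 62.3
side nut 2 [0.     0.6536 0.1124 1.62  ] yawmod90 2.8
side nut 3 [ 0.      0.646  -0.0209 -0.1947] yawmod90 78.8
side nut 3 [ 0.      0.6478 -0.0191 -0.3653] yawmod90 69.1
side nut 3 [ 0.      0.6478 -0.0191 -0.201 ] yawmod90 78.5
side key [ 0.      0.4998 -0.2964  0.0114]
side key [ 0.      0.5179 -0.2978  0.5611]
side key [ 0.      0.5225 -0.2914  0.5058]h.py:39: RuntimeWarning: overflow encountered in scalar negative
  k=np.zeros_like(m); cv2.fillPoly(k,[pol(p)],1,shift=4); return -(k&m).sum()/(k|m).sum()
```

View pics/e.png

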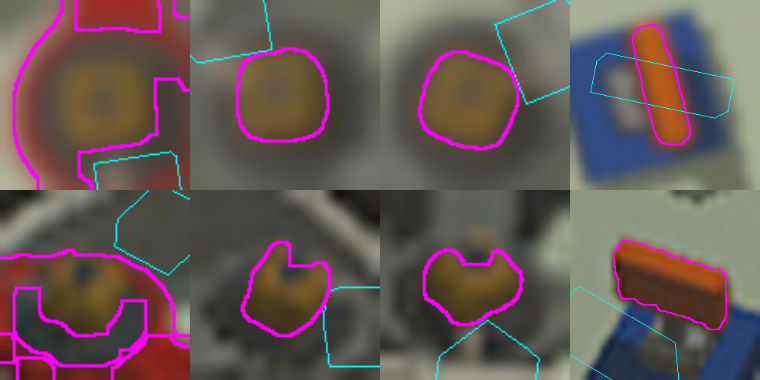

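The masks are good, apart from the red halo on nut 1. The fit failed because of an unsigned-sign bug, which I'm fixing now.

```bash
sed -i 's/return -(k&m).sum()\/(k|m).sum()/return -float((k\&m).sum())\/float((k|m).sum())/; s/<.26)&(r>50)/<.17)\&(r>50)/; s/^    return m,(u-h,v-h),J/    cs,_=cv2.findContours(m,cv2.RETR_EXTERNAL,cv2.CHAIN_APPROX_NONE); cv2.fillPoly(m,[cv2.convexHull(np.vstack(cs))],1)\n    return m,(u-h,v-h),J/' h.py
cat > f.py <<'E'
from h import *
import pickle; a,b=pickle.load(open('ab.pkl','rb'))
np.set_printoptions(precision=4,suppress=True)
N=[(.525,.064),(.630,.121),(.630,-.001)]
rows=[];M={}
for n,c in(('top',a),('side',b)):
    js=[];M[n]=[]
    for i,x in enumerate(N):
        best,J=fit(c,NUT,'brass',x,7,np.arange(-.7,.8,.28)); js.append(cv2.resize(J,(190,190))); M[n].append(best[0][1:3])
        for q in best[:2]: print(n,'nut',i+1,np.array(q),'yawmod90',round(np.degrees(q[3])%90,1))
    best,J=fit(c,HND,'orange',(.494,-.258),15,[1.2,1.8,1.5]); js.append(cv2.resize(J,(190,190)))
    for q in best[:2]: print(n,'key',np.array(q))
    rows.append(np.hstack(js))
    X=np.array(M[n]); cc=X.mean(0); print(n,'centre',cc,'radii',np.hypot(*(X-cc).T),'ang',np.degrees(np.arctan2(*(X-cc).T[::-1])))
cv2.imwrite('pics/f.png',np.vstack(rows))
E
python3 f.py
```

```text
top nut 1 [-0.273   0.5267  0.0642  0.0377] yawmod90 2.2
top nut 1 [-0.2725  0.5259  0.0657  0.0155] yawmod90 0.9
top nut 2 [-0.9073  0.6298  0.1216  0.0014] yawmod90 0.1
top nut 2 [-0.9072  0.6298  0.1216  0.002 ] yawmod90 0.1
top nut 3 [-0.8872  0.6292  0.001  -0.3246] yawmod90 71.4
top nut 3 [-0.885   0.6292  0.001   1.2458] yawmod90 71.4
top key [-0.6953  0.4985 -0.2539  0.241 ]
top key [-0.6939  0.4956 -0.2562  0.1065]
top centre [0.5953 0.0623] radii [0.0685 0.0686 0.07  ] ang [178.4134  59.7961 -60.9713]
side nut 1 [-0.4914  0.5252  0.065  -0.3292] yawmod90 71.1
side nut 1 [-0.4902  0.5243  0.0641  1.2627] yawmod90 72.3
side nut 2 [-0.9229  0.6282  0.1241  0.1236] yawmod90 7.1
side nut 2 [-0.9179  0.6282  0.1242  0.1344] yawmod90 7.7
side nut 3 [-0.8703  0.6276  0.0018  1.2951] yawmod90 74.2
side nut 3 [-0.8679  0.6275  0.0019 -0.2762] yawmod90 74.2
side key [-0.8123  0.4964 -0.2546  0.0916]
side key [-0.8088  0.4972 -0.2544  0.0853]
side centre [0.5936 0.0636] radii [0.0685 0.0696 0.0705] ang [178.8768  60.2772 -61.2311]
```

View pics/f.png

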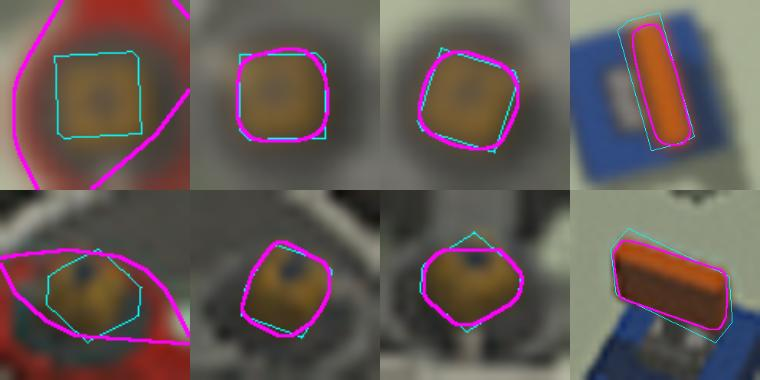

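```bash
sed -i "s/((r-b)\/s>.15)&((r-g)\/s<.17)/((r-b)\/s>.15)\&((g-b)\/s>.09)/; s/((r-b)\/s>.28)/((r-b)\/s>.2)/" h.py
cat >> h.py <<'E'
_t=np.linspace(0,2*np.pi,24,endpoint=False)
HND=np.vstack([np.c_[.007*np.cos(_t)+np.where(np.cos(_t)>0,.021,-.021),.007*np.sin(_t),np.full(24,z)] for z in(.058,.092)])
E
python3 f.py
```

```text
top nut 1 [-0.8853  0.5244  0.0623  0.2034] yawmod90 11.7
top nut 1 [-0.8816  0.5245  0.0622  0.163 ] yawmod90 9.3
top nut 2 [-0.9086  0.6298  0.1216  0.0014] yawmod90 0.1
top nut 2 [-0.9078  0.6298  0.1217  0.0049] yawmod90 0.3
top nut 3 [-0.8859  0.629   0.0006 -0.3332] yawmod90 70.9
top nut 3 [-0.8852  0.6291  0.0008  1.2225] yawmod90 70.0
top key [-0.8626  0.4968 -0.2554  0.2121]
top key [-0.8605  0.4969 -0.2555  0.2214]
top centre [0.5944 0.0615] radii [0.07   0.0697 0.07  ] ang [179.3466  59.4924 -60.4179]
side nut 1 [-0.9269  0.5229  0.0638  0.1454] yawmod90 8.3
side nut 1 [-0.9269  0.523   0.0638  0.136 ] yawmod90 7.8
side nut 2 [-0.9204  0.6282  0.1241  0.1306] yawmod90 7.5
side nut 2 [-0.9187  0.6281  0.1241  0.086 ] yawmod90 4.9
side nut 3 [-0.8699  0.6276  0.0018  1.2951] yawmod90 74.2
side nut 3 [-0.8676  0.6275  0.0019 -0.2762] yawmod90 74.2
side key [-0.9071  0.4964 -0.2548  0.2582]
side key [-0.9031  0.4956 -0.2541  0.2388]
side centre [0.5929 0.0632] radii [0.07   0.0703 0.0705] ang [179.5504  59.915  -60.5363]
```

View pics/f.png

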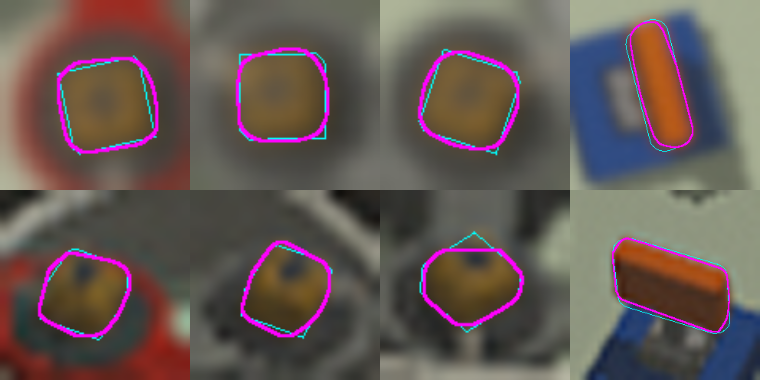

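The fits agree well: the nuts lie 70 ± 0.5 mm from the centre, 120° apart, and the two cameras agree to within 2 mm. Now I'll pick up the key.

```bash
cat >> h.py <<'E'
KEY=(.4966,-.2550,.240)
NUTS=[(.5237,.0631,np.radians(9)),(.6290,.1227,np.radians(4)),(.6283,.0015,np.radians(-17.5))]
def quat(kappa): # key yaw -> tool orientation, jaws along key y, tool down
    th=kappa+np.pi/2; return [np.cos(th/2),np.sin(th/2),0.,0.]
def yaw():
    q=current_orientation(); th=2*np.arctan2(q[1],q[0])-np.pi/2; return (th+np.pi)%(2*np.pi)-np.pi
def st(t=''):
    print(t,'t',round(current_clock(),2),'p',np.round(current_position(),4),'yaw',round(yaw(),3),'F',np.round(current_force(),2),'T',np.round(current_torque(),3),'gap',round(current_finger_gap(),4))
E
python3 - <<'E'
from h import *
x,y,k=KEY
move_ptp([x,y,.17],quat(k)); st('hover'); print(np.round(current_joint_pos(),3))
print(servo_line([x,y,.056],rate=.08,contact_N=8)); st('down')
move_gripper(0.0); st('closed')
servo_line([x,y,.115],rate=.06); st('lift')
E
```

```text
hover t 4.54 p [ 0.4969 -0.2544  0.1701] yaw 0.241 F [0.07 0.37 0.1 ] T [ 0.071 -0.003  0.029] gap 0.0881
[-0.597  0.353  1.664  0.     1.124 -2.409]
False
down t 6.12 p [ 0.497  -0.2552  0.0565] yaw 0.24 F [-0.69 -0.06 -0.54] T [0.052 0.002 0.039] gap 0.0878
closed t 7.24 p [ 0.4966 -0.255   0.0559] yaw 0.24 F [-0.04  0.27 -1.08] T [ 0.026 -0.049  0.02 ] gap 0.0137
lift t 8.38 p [ 0.4963 -0.2548  0.1146] yaw 0.24 F [ 0.58 -0.83 -1.23] T [-0.003  0.017 -0.011] gap 0.0142
```

```bash
python3 - <<'E'
from h import *
x,y,k=KEY; servo_line([x,y,.16],rate=.15)
x,y,k=NUTS[0]; move_ptp([x,y,.16],quat(k)); servo_line([x,y,.115],rate=.1); sleep(.3); st('hover'); print(np.round(current_joint_pos(),3))
p=np.array(current_position()); ky=yaw()
a=shot('top'); b=shot('side')
H=HND+[0,0,-.012]+[0,0,p[2]-.044]
SOC=box(.027,.027,0,.026)+[0,0,p[2]-.044]
js=[]
for c,h in((a,22),(b,22)):
    u,v=np.round(proj(c,[[*p[:2],p[2]]])[0]).astype(int); J=cv2.resize(c['image'][v-h:v+h,u-h:u+h],(400,400),interpolation=cv2.INTER_CUBIC); s=400/2/h
    for B,col in((H,(255,255,0)),(SOC,(255,0,255)),(NUT,(0,255,0))):
        kk=ky if B is not NUT else k; xy=p[:2] if B is not NUT else (x,y)
        R=np.array([[np.cos(kk),-np.sin(kk)],[np.sin(kk),np.cos(kk)]]); X=np.c_[B[:,:2]@R.T+xy,B[:,2]]
        cv2.polylines(J,[cv2.convexHull(((proj(c,X)-[u-h,v-h]+.5)*s).astype(np.int32))],True,col,1)
    js.append(J)
cv2.imwrite('pics/g.png',np.hstack(js))
E
```

```text
hover t 10.94 p [0.5241 0.0631 0.1155] yaw 0.157 F [-0.89 -0.82 -2.  ] T [ 0.031  0.02  -0.015] gap 0.014
[-0.011  0.382  1.787 -0.     0.972 -1.739]
```

View pics/g.png

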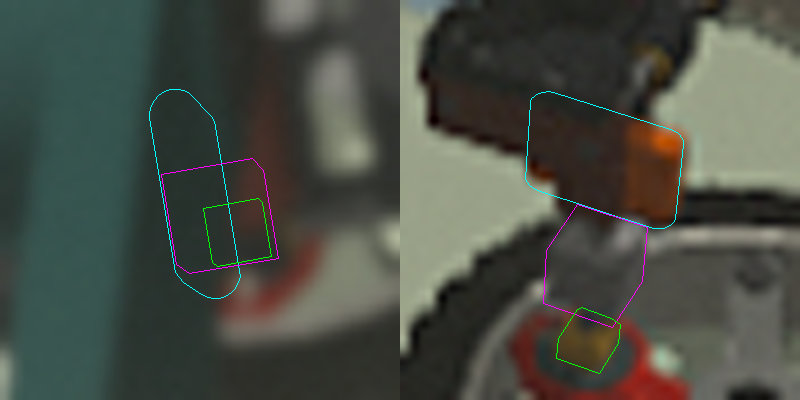

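The side view shows the held handle matching the robot's prediction to about 1 mm (end at (683,180)), and nut 1 sits at (588,343) where predicted. I've viewed 7 pictures. I'll lean the nut positions slightly towards the side camera, which agrees with the robot, and seat the key gently.

```bash
cat >> h.py <<'E'
NUTS=[(.5233,.0633,np.radians(9)),(.6286,.1231,np.radians(4)),(.6279,.0018,np.radians(-17.5))]
def down(z=.0865,N=5,rate=.015):
    p=current_position(); hit=servo_line([p[0],p[1],z],rate=rate,contact_N=N); st('down hit=%s'%hit); return hit
E
python3 - <<'E'
from h import *
x,y,k=NUTS[0]; servo_line([x,y,.103],quat(k),rate=.05); sleep(.2); st('pre')
down()
E
```

```text
pre t 11.63 p [0.5235 0.0633 0.1031] yaw 0.157 F [ 0.9   0.41 -2.1 ] T [-0.018 -0.055 -0.011] gap 0.014
down hit=True t 12.21 p [0.5238 0.0625 0.0966] yaw 0.158 F [ 0.98 -1.92 -0.32] T [-0.433 -0.271 -0.022] gap 0.0138
```

```bash
cat >> h.py <<'E'
def avg(n=12):
    w=[]
    for _ in range(n): w.append(np.r_[current_force(),current_torque()]); sleep(.02)
    return np.mean(w,0)
E
python3 - <<'E'
from h import *
np.set_printoptions(precision=3,suppress=True)
print(avg()); st()
p=current_position()
for dx,dy in((0,-.0006),(0.,-.0012)):
    servo_line([p[0]+dx,p[1]+dy,p[2]],rate=.01); print(dx,dy,avg(),current_position())
E
```

```text
[ 1.798 -2.492 -0.624 -0.55  -0.391 -0.006]
 t 12.41 p [0.524 0.062 0.097] yaw 0.158 F [ 2.41 -2.48  0.04] T [-0.597 -0.486 -0.005] gap 0.0139
0 -0.0006 [ 0.872 -0.705 -0.374 -0.152 -0.181  0.   ] [0.523 0.062 0.097]
0.0 -0.0012 [ 0.257  0.005 -1.67   0.058 -0.005 -0.008] [0.524 0.061 0.097]
```

```bash
cat >> h.py <<'E'
def seat(tries=8):
    """down until the floor of the hole rests on the nut, giving way to the side force on the bevel"""
    for i in range(tries):
        hit=down(N=4)
        if current_position()[2]<.0885: return True
        w=avg(); p=np.array(current_position()); f=w[:2]; print('  side',np.round(w,2))
        n=np.hypot(*f); d=f/n*min(.0012,.0004*n) if n>.8 else np.zeros(2)
        servo_line([p[0]+d[0],p[1]+d[1],p[2]+.0003],rate=.01)
    return False
E
python3 - <<'E'
from h import *
print(seat(3))
E
```

```text
down hit=True t 13.97 p [0.5235 0.0613 0.0868] yaw 0.158 F [-0.86  0.21  5.78] T [0.061 0.088 0.009] gap 0.0136
True
```

Seated at TCP z = 0.0868 with little side force. Next I'll turn it slowly by joint 6 and feel for the bite.

```bash
cat >> h.py <<'E'
def turn(d):
    j=np.array(current_joint_pos()); return j
def feel(j0,step=.05,n=20,thr=.12):
    """turn clockwise in steps from commanded joints j0 until the moment jumps; returns commanded joints"""
    j=np.array(j0,float); 
    for i in range(n):
        j[5]+=step; goto_joints(j); t=np.mean([current_torque()[2] for _ in range(4)]); print(i,'t',round(current_clock(),2),'j6',round(j[5],3),round(current_joint_pos()[5],3),'Tz',round(t,3),'F',np.round(current_force(),1))
        if abs(t)>thr: break
    return j
E
python3 - <<'E'
from h import *
p=current_position(); servo_line([p[0],p[1],.0875],rate=.02)
j=np.array(current_joint_pos()); feel(j,.04,4)
E
```

```text
0 t 14.47 j6 -1.701 -1.702 Tz -0.011 F [ 0.3 -0.7 -1.1]
1 t 14.72 j6 -1.661 -1.663 Tz -0.016 F [ 1.5 -0.3 -1.9]
2 t 14.97 j6 -1.621 -1.623 Tz 0.029 F [-0.1 -0.5 -1.5]
3 t 15.22 j6 -1.581 -1.583 Tz -0.001 F [ 0.7  0.2 -1.8]
```

```bash
python3 - <<'E'
from h import *
j=feel(np.array(current_joint_pos()),.05,16)
print(list(j))
E
```

```text
0 t 15.47 j6 -1.533 -1.536 Tz 0.014 F [ 0.5 -1.5 -2.1]
1 t 15.72 j6 -1.483 -1.486 Tz -0.004 F [ 1.5 -1.1 -1. ]
2 t 15.97 j6 -1.433 -1.436 Tz 0.134 F [ 1.7 -2.6 -1.4]
[np.float64(-0.013774570434595233), np.float64(0.4225588347504766), np.float64(1.810534448683022), np.float64(-0.0014613670364330494), np.float64(0.9109211390186321), np.float64(-1.4333179034033565)]
```

```bash
python3 - <<'E'
from h import *
j=np.array(current_joint_pos()); j[5]=-1.433
feel(j,.03,3,.9)
E
```

```text
0 t 16.23 j6 -1.403 -1.405 Tz 0.175 F [ 1.2 -1.6 -2.5]
1 t 16.48 j6 -1.373 -1.374 Tz 0.146 F [ 1.6 -1.3 -1.6]
2 t 16.73 j6 -1.343 -1.344 Tz 0.226 F [ 2.3 -1.  -1.8]
```

```bash
cat >> h.py <<'E'
def quarter(bite,total=1.575,step=.15):
    j=np.array(current_joint_pos()); end=bite+total; n=int(np.ceil((end-j[5])/step))
    for v in np.linspace(j[5],end,n+1)[1:]:
        j[5]=v; goto_joints(j); print('t',round(current_clock(),2),'j6',round(v,3),'Tz',round(current_torque()[2],3),'F',np.round(current_force(),1))
E
python3 - <<'E'
from h import *
quarter(-1.455,1.585)
E
```

```text
t 16.99 j6 -1.197 Tz 0.034 F [ 1.  -2.2 -1.3]
t 17.26 j6 -1.049 Tz 0.036 F [ 1.1 -1.3 -1.7]
t 17.52 j6 -0.902 Tz 0.028 F [ 1.2 -1.8 -1.9]
t 17.79 j6 -0.755 Tz 0.038 F [ 1.7 -2.1 -1.5]
t 18.06 j6 -0.607 Tz 0.027 F [ 1.9 -0.7 -1.7]
t 18.32 j6 -0.46 Tz -0.001 F [ 2.3 -0.7 -2. ]
t 18.59 j6 -0.312 Tz 0.025 F [ 1.7 -0.7 -2.1]
t 18.86 j6 -0.165 Tz 0.039 F [ 1.9 -0.2 -2.9]
t 19.12 j6 -0.017 Tz 0.035 F [ 2.4 -0.6 -2.4]
t 19.39 j6 0.13 Tz 0.054 F [ 2.  -1.  -2.6]
```

```bash
cat >> h.py <<'E'
def off():
    j=np.array(current_joint_pos()); j[5]-=.04; goto_joints(j); p=current_position()
    servo_line([p[0],p[1],.125],rate=.08); st('off')
E
python3 - <<'E'
from h import *
off()
x,y,k=NUTS[1]; y-=.0015
p=current_position(); servo_line([p[0],p[1],.13],rate=.1)
move_ptp([x,y,.13],quat(k)); st('at2'); print(np.round(current_joint_pos(),3))
b=shot('side'); a=shot('top')
r=lambda c,uv,h:cv2.resize(c['image'][int(uv[1])-h:int(uv[1])+h,int(uv[0])-h:int(uv[0])+h],(400,400),interpolation=cv2.INTER_CUBIC)
P=[NUTS[0][0],NUTS[0][1],.05]
cv2.imwrite('pics/i.png',np.hstack([r(a,proj(a,P)[0],13),r(b,proj(b,[*NUTS[1][:2],.06])[0]+[-8,-4],32)]))
E
```

```text
off t 20.26 p [0.5235 0.061  0.125 ] yaw -1.666 F [-0.5   0.5  -1.21] T [-0.082  0.041  0.005] gap 0.0138
at2 t 21.97 p [0.6282 0.1215 0.1298] yaw 0.069 F [-0.08  0.38 -1.63] T [ 0.031 -0.013 -0.023] gap 0.0141
[ 0.083  0.504  1.518 -0.     1.119 -1.556]
```

View pics/i.png

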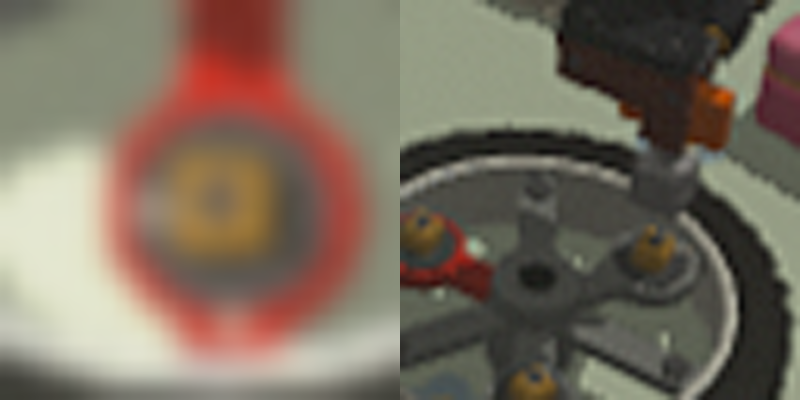

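Picture 8: washer 1's white line now points left at (155,205), about 90° clockwise of outwards (down). I'll check that with numbers and seat the key on nut 2.

```bash
cat >> h.py <<'E'
TOPN=[(.5244,.0623),(.6298,.1216),(.6291,.0008)]
def washer(c,i):
    x,y=TOPN[i]; th=np.radians(np.arange(0,360,3)); out=[179.4,59.5,-60.5][i]; W=np.zeros(len(th))
    I=cv2.resize(c['image'],None,fx=4,fy=4,interpolation=cv2.INTER_CUBIC).astype(float)
    for r in(.014,.0155,.017):
        uv=(proj(c,np.c_[x+r*np.cos(th),y+r*np.sin(th),np.full(len(th),.0415)])+.5)*4-.5
        W+=np.array([I[int(v),int(u)].min() for u,v in uv])
    W-=np.median(W); W[W<.5*W.max()]=0; k=int(W.argmax()); rel=(np.degrees(th)-np.degrees(th[k])+180)%360-180
    s=np.abs(rel)<30; a=np.degrees(th[k])+(W[s]*rel[s]).sum()/W[s].sum()
    print('washer',i+1,'cw turn deg',round((out-a+180)%360-180,1),'peak',W.max())
E
python3 - <<'E'
from h import *
a=shot('top'); [washer(a,i) for i in(0,2)]
import pickle; a0=pickle.load(open('ab.pkl','rb'))[0]; print('start:'); [washer(a0,i) for i in range(3)]
p=current_position(); servo_line([p[0],p[1],.104],rate=.06); sleep(.2); st('pre'); print(seat(6))
E
```

```text
washer 1 cw turn deg 87.0 peak 96.5
washer 3 cw turn deg -0.1 peak 70.5
start:
washer 1 cw turn deg -4.7 peak 97.0
washer 2 cw turn deg -2.0 peak 81.5
washer 3 cw turn deg 0.3 peak 50.0
pre t 22.9 p [0.6287 0.1215 0.1044] yaw 0.07 F [-0.66 -0.71 -1.25] T [-0.003  0.006 -0.008] gap 0.0134
down hit=True t 23.99 p [0.6286 0.1215 0.0868] yaw 0.07 F [-0.75  0.22  6.82] T [0.056 0.032 0.012] gap 0.014
True
```

Washer 1 reads about 90°, and nut 2 seated at the first try.

```bash
python3 - <<'E'
from h import *
p=current_position(); servo_line([p[0],p[1],.0875],rate=.02)
j=feel(np.array(current_joint_pos()),.05,20,.1)
feel(j,.03,2,.9)
E
```

```text
0 t 24.49 j6 -1.508 -1.509 Tz 0.0 F [ 1.4  0.2 -0.4]
1 t 24.74 j6 -1.458 -1.46 Tz 0.006 F [ 0.9 -0.3 -2.2]
2 t 24.99 j6 -1.408 -1.41 Tz 0.022 F [ 1.6 -0.5 -2.3]
3 t 25.24 j6 -1.358 -1.36 Tz -0.011 F [ 1.6  0.1 -2.5]
4 t 25.49 j6 -1.308 -1.31 Tz 0.035 F [ 1.2 -0.3 -1.6]
5 t 25.74 j6 -1.258 -1.26 Tz 0.016 F [ 1.8 -0.2 -3.2]
6 t 25.99 j6 -1.208 -1.21 Tz 0.026 F [ 2.6 -0.4 -2.5]
7 t 26.24 j6 -1.158 -1.16 Tz 0.024 F [ 2.3 -0.1 -1.6]
8 t 26.49 j6 -1.108 -1.11 Tz 0.008 F [ 1.5 -0.  -2.3]
9 t 26.74 j6 -1.058 -1.06 Tz 0.059 F [ 3.1 -0.4 -1.6]
10 t 26.99 j6 -1.008 -1.01 Tz 0.003 F [ 2.6 -0.8 -2. ]
11 t 27.24 j6 -0.958 -0.96 Tz -0.015 F [ 2.3 -0.3 -1.8]
12 t 27.49 j6 -0.908 -0.91 Tz 0.092 F [ 3.7 -0.3 -1.5]
13 t 27.74 j6 -0.858 -0.86 Tz -0.011 F [ 5.2 -1.9 -1.4]
14 t 27.99 j6 -0.808 -0.81 Tz 0.176 F [ 4.3 -2.4 -1.4]
0 t 28.24 j6 -0.778 -0.781 Tz 0.183 F [ 3.5 -2.5 -1.3]
1 t 28.49 j6 -0.748 -0.751 Tz 0.137 F [ 4.6 -2.2 -0.7]
```

```bash
python3 - <<'E'
from h import *
quarter(-.865,1.585); off()
x,y,k=NUTS[2]; y-=.0016
p=current_position(); servo_line([p[0],p[1],.13],rate=.1)
move_ptp([x,y,.13],quat(k)); st('at3'); print(np.round(current_joint_pos(),3))
a=shot('top'); [washer(a,i) for i in(0,1,2)]
r=lambda c,uv,h:cv2.resize(c['image'][int(uv[1])-h:int(uv[1])+h,int(uv[0])-h:int(uv[0])+h],(600,600),interpolation=cv2.INTER_CUBIC)
cv2.imwrite('pics/j.png',r(a,proj(a,[.594,.0618,.05])[0],32))
E
```

```text
t 28.76 j6 -0.604 Tz 0.082 F [ 3.  -1.4 -1.5]
t 29.02 j6 -0.456 Tz 0.042 F [ 4.3 -1.8 -1.7]
t 29.29 j6 -0.309 Tz 0.087 F [ 4.7 -2.3 -0.8]
t 29.56 j6 -0.162 Tz 0.064 F [ 4.5 -1.9 -1.8]
t 29.82 j6 -0.015 Tz -0.065 F [ 4.9 -2.4 -1.7]
t 30.09 j6 0.132 Tz 0.089 F [ 4.7 -2.1 -2.3]
t 30.36 j6 0.279 Tz -0.029 F [ 4.7 -2.4 -1.9]
t 30.62 j6 0.426 Tz 0.062 F [ 4.7 -2.9 -1. ]
t 30.89 j6 0.573 Tz 0.083 F [ 4.3 -0.8 -1.2]
t 31.16 j6 0.72 Tz -0.001 F [ 4.9 -1.8 -1.7]
off t 32.02 p [0.6285 0.1211 0.125 ] yaw -2.16 F [ 0.11 -0.92 -1.05] T [-0.043  0.099 -0.003] gap 0.0138
at3 t 34.06 p [6.279e-01 3.000e-04 1.299e-01] yaw -0.306 F [ 0.14  0.36 -1.5 ] T [ 0.018  0.006 -0.004] gap 0.0141
[-0.109  0.489  1.547  0.     1.106 -1.374]
washer 1 cw turn deg -81.5 peak 62.0
washer 2 cw turn deg 88.2 peak 116.5
washer 3 cw turn deg -84.9 peak 26.0
```

View pics/j.png

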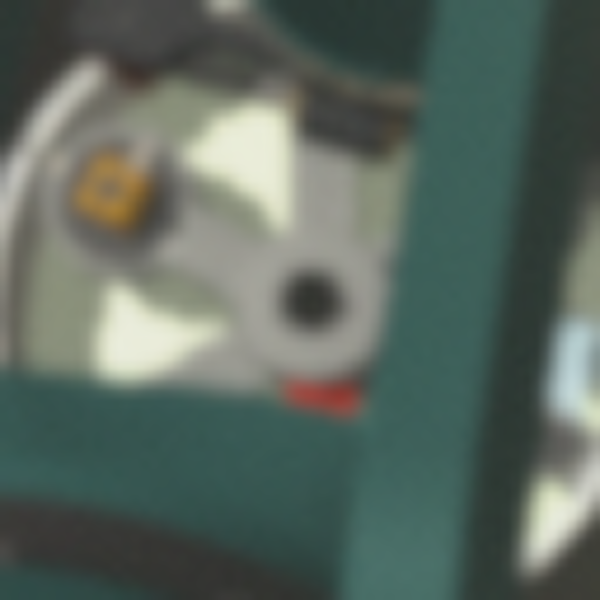

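Picture 9: washer 2's line is at (150,145), a quarter turn clockwise of outwards; the numbers give 88–90°. Washers 1 and 3 are hidden by the arm, so their readings there don't count. Next is nut 3.

```bash
python3 - <<'E'
from h import *
p=current_position(); servo_line([p[0],p[1],.104],rate=.06); sleep(.2); st('pre')
if seat(6):
    p=current_position(); servo_line([p[0],p[1],.0875],rate=.02)
    j=feel(np.array(current_joint_pos()),.05,20,.11)
    feel(j,.03,2,.9)
E
```

```text
pre t 34.89 p [6.282e-01 4.000e-04 1.044e-01] yaw -0.305 F [-0.17 -0.23 -1.41] T [-0.055 -0.007  0.016] gap 0.0141
down hit=True t 35.99 p [6.283e-01 2.000e-04 8.680e-02] yaw -0.305 F [-0.74 -0.27  5.33] T [ 0.043  0.095 -0.063] gap 0.0138
0 t 36.49 j6 -1.324 -1.325 Tz 0.016 F [ 0.4 -0.3 -1.8]
1 t 36.74 j6 -1.274 -1.276 Tz 0.006 F [ 2.  -0.5 -1.4]
2 t 36.99 j6 -1.224 -1.227 Tz 0.028 F [ 0.3 -0.2 -1.5]
3 t 37.24 j6 -1.174 -1.177 Tz -0.006 F [ 0.9 -0.6 -2.5]
4 t 37.49 j6 -1.124 -1.127 Tz 0.029 F [ 1.5  0.4 -2.2]
5 t 37.74 j6 -1.074 -1.077 Tz 0.026 F [ 2.1 -1.4 -1.1]
6 t 37.99 j6 -1.024 -1.027 Tz 0.042 F [ 0.9 -0.  -1.3]
7 t 38.24 j6 -0.974 -0.977 Tz 0.003 F [ 0.7 -0.6 -0.9]
8 t 38.49 j6 -0.924 -0.927 Tz -0.038 F [ 0.6  0.1 -1.3]
9 t 38.74 j6 -0.874 -0.877 Tz 0.065 F [ 0.8 -0.7 -1.1]
10 t 38.99 j6 -0.824 -0.827 Tz 0.023 F [ 1.1 -1.5 -0.6]
11 t 39.24 j6 -0.774 -0.777 Tz 0.03 F [ 1.3 -0.8 -0.6]
12 t 39.49 j6 -0.724 -0.727 Tz 0.01 F [ 0.3 -0.2 -0.7]
13 t 39.74 j6 -0.674 -0.677 Tz -0.018 F [ 1.1 -1.2 -1.4]
14 t 39.99 j6 -0.624 -0.627 Tz 0.028 F [-0.2 -1.3 -1.9]
15 t 40.24 j6 -0.574 -0.577 Tz 0.007 F [ 1.7 -0.7 -1.3]
16 t 40.49 j6 -0.524 -0.527 Tz 0.045 F [ 1.4 -1.7 -0.9]
17 t 40.74 j6 -0.474 -0.477 Tz 0.18 F [ 1.2 -3.3 -1.8]
0 t 40.99 j6 -0.444 -0.446 Tz 0.193 F [ 2.4 -2.9 -1.9]
1 t 41.24 j6 -0.414 -0.416 Tz 0.186 F [ 2.9 -3.4 -1.3]
```

```bash
python3 - <<'E'
from h import *
quarter(-.495,1.585); off()
p=current_position(); servo_line([p[0],p[1],.16],rate=.15)
x,y,k=KEY; move_ptp([x,y,.16],quat(k)); st('hover'); print(np.round(current_joint_pos(),3))
a=shot('top'); b=shot('side'); [washer(a,i) for i in(0,1,2)]
p=np.array(current_position()); ky=yaw(); R=np.array([[np.cos(ky),-np.sin(ky)],[np.sin(ky),np.cos(ky)]])
r=lambda c,uv,h:cv2.resize(c['image'][int(uv[1])-h:int(uv[1])+h,int(uv[0])-h:int(uv[0])+h],(400,400),interpolation=cv2.INTER_CUBIC)
u,v=np.round(proj(b,[p])[0]).astype(int); J=r(b,(u,v),25)
for B in(HND+[0,0,p[2]-.056],box(.027,.027,0,.026)+[0,0,p[2]-.044]):
    cv2.polylines(J,[cv2.convexHull(((proj(b,np.c_[B[:,:2]@R.T+p[:2],B[:,2]])-[u-25,v-25]+.5)*8).astype(np.int32))],True,(255,255,0),1)
cv2.imwrite('pics/k.png',np.hstack([r(a,proj(a,[.594,.0618,.05])[0],35),J]))
E
```

```text
t 41.5 j6 -0.279 Tz 0.042 F [ 3.5 -4.3 -1.8]
t 41.76 j6 -0.142 Tz 0.059 F [ 2.7 -3.7 -1.6]
t 42.02 j6 -0.005 Tz 0.04 F [ 2.2 -3.8 -2.2]
t 42.27 j6 0.132 Tz 0.025 F [ 3.3 -4.8 -2. ]
t 42.53 j6 0.269 Tz 0.104 F [ 2.9 -4.8 -1.3]
t 42.79 j6 0.406 Tz 0.068 F [ 3.7 -2.9 -1.7]
t 43.05 j6 0.542 Tz 0.07 F [ 3.  -4.4 -2.8]
t 43.31 j6 0.679 Tz 0.096 F [ 3.1 -3.4 -2.5]
t 43.57 j6 0.816 Tz 0.034 F [ 3.  -4.4 -2.3]
t 43.83 j6 0.953 Tz 0.017 F [ 2.9 -3.7 -1.8]
t 44.08 j6 1.09 Tz 0.036 F [ 3.2 -3.7 -1.4]
off t 44.95 p [6.28e-01 1.00e-04 1.25e-01] yaw -2.724 F [ 0.1   0.12 -0.96] T [ 0.013  0.17  -0.043] gap 0.014
hover t 48.23 p [ 0.4967 -0.2549  0.16  ] yaw 0.24 F [ 0.32 -0.24 -1.06] T [ 0.023 -0.02   0.015] gap 0.0141
[-0.598  0.365  1.675  0.     1.102 -2.409]
washer 1 cw turn deg 88.1 peak 92.5
washer 2 cw turn deg 88.3 peak 103.0
washer 3 cw turn deg 89.6 peak 59.0
```

View pics/k.png

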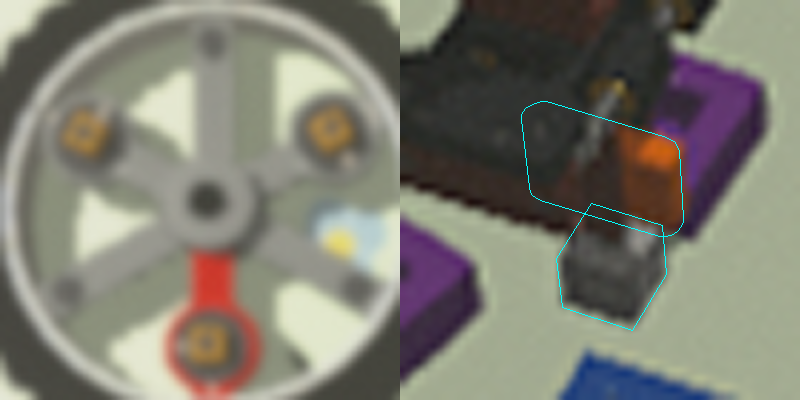

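Picture 10: all three white lines stand a quarter turn clockwise (88, 88 and 90°). The key still sits straight in the gripper, matching the predicted outline. Now back into the stand.

```bash
python3 - <<'E'
from h import *
x,y,k=KEY
print(servo_line([x,y,.080],rate=.1,contact_N=6)); sleep(.1)
hit=servo_line([x,y,.0555],rate=.025,contact_N=5); st('down hit=%s'%hit); print(np.round(avg(6),2))
E
```

```text
False
down hit=True t 50.3 p [ 0.4963 -0.2548  0.0559] yaw 0.24 F [-0.27 -0.45  4.56] T [0.114 0.032 0.012] gap 0.0141
[-0.22 -0.02  5.44  0.1   0.03  0.01]
```

It's seated on the well floor: z = 0.0559, with only vertical force. I'll release it and check.

```bash
python3 - <<'E'
from h import *
x,y,k=KEY
move_gripper(.06); sleep(.2); st('open')
servo_line([x,y,.15],rate=.1); st('up')
j=np.array(current_joint_pos()); j[0]+=.35; goto_joints(j); sleep(.2)
a=shot('top'); b=shot('side'); [washer(a,i) for i in range(3)]
js=[]
for n,c in(('top',a),('side',b)):
    best,J=fit(c,HND,'orange',(.4966,-.255),15,[.1,.25,.4]); print(n,np.round(best[0],4)); js.append(cv2.resize(J,(390,390)))
cv2.imwrite('pics/l.png',np.hstack(js)); st()
E
```

```text
open t 51.46 p [ 0.4956 -0.2543  0.0552] yaw 0.24 F [-0.15 -0.37  0.94] T [ 0.029  0.031 -0.062] gap 0.0597
up t 52.56 p [ 0.4961 -0.2547  0.1494] yaw 0.24 F [-0.16 -0.42 -0.1 ] T [ 0.024 -0.01  -0.02 ] gap 0.0597
washer 1 cw turn deg -6.0 peak 55.5
washer 2 cw turn deg 88.2 peak 103.0
washer 3 cw turn deg 161.8 peak 132.5
top [-0.8399  0.4975 -0.2537  0.2106]
side [-0.9013  0.4957 -0.2535  0.334 ]
 t 53.66 p [ 0.5533 -0.0704  0.1494] yaw 0.588 F [ 0.04 -0.02  0.05] T [0.112 0.039 0.007] gap 0.0598
```

View pics/l.png

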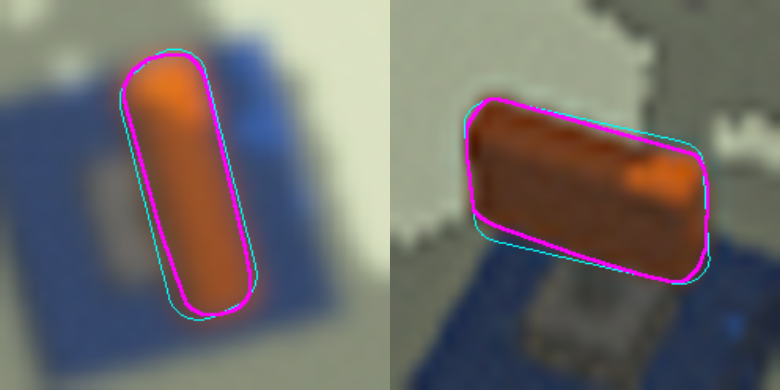

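Picture 11: the key stands upright in the blue stand, within about 2 mm of where it started. The arm now covers washers 1 and 3 in this view, so those two readings are invalid. They were last read clear at 88° and 90°, and nothing has touched them since. Handing in.

```bash
python3 -c "
from bench import *
close_job(); print(current_clock())"
```

```text
the job is handed in; nothing more can be done
the job is handed in; nothing more can be done
```

All three nuts are tightened a quarter turn past their bite, and the spoke key is back upright in its blue stand and released. I handed the job in at about 54 s; it reports no verdict.

- **Tightening:** I did the nuts in order: red spoke, next clockwise, then the last. On nut 1 the key caught on the bevel and I shifted it about 1 mm. Nuts 2 and 3 seated at the first try. With the key clear of the wheel, the washer lines read 88°, 88° and 90° clockwise of outwards. On the starting picture this check read up to 5° off zero.
- **Bite on nut 2:** this was less clear than the others, known only to about ±0.05 rad, but the washer picture confirmed the turn.
- **Key in the stand:** it touched down at the same height it was picked from, with only vertical force. After release both cameras found it upright and within about 2 mm of its starting place. The side camera's heading of the handle was about 0.08 rad off its start value, which is within the play of the well.
- **Failed check:** the last washer readings (-6° and 162° for washers 1 and 3) are invalid because the arm was hiding both from the camera. Washer 2 still read 88°, and nothing had touched the wheel since the clear readings.
- **Not measured:** I could not read the contact force between key and wheel directly. The wrist forces I sampled stayed below 7 N. I also did not measure the other things on the table again at the end.

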